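# Pin the chair rail into its bench clevis

## Robot

A 7-joint arm with a two-finger parallel gripper is mounted at the origin on the work surface. World frame = base frame: x ahead of the robot, y to its left, z up, the work surface at z = 0. Lengths are in m, angles in rad, forces in N, time in s.
With the tool pointing down it reaches from about 0.425 to 0.875 m from the base axis. Payload 4.7 kg.
Tool frame: the origin (TCP) lies at the very end of the fingers, on their centre line; the grasp point (between the pads) lies 19 mm behind it; z points along the fingers, y is the line along which they close (so a half turn about z gives the same grasp; the last joint's range is limited). The gripper opens to 87 mm and grips with 3 to 60 N. Pads are 19 mm wide; open, the fingers measure 117 mm over their backs; the gripper's body (75 mm by 190 mm) begins 51 mm behind the grasp point.
Start: joints at [1.16, 0.321, -0.07, 1.45, 0.023, 1.371, -0.057], TCP at [0.268, -0.592, 0.223] pointing down, gripper open.
Joint ranges: [-2.86, 2.86], [-0.3, 2.09], [-1.38, 1.24], [0.06, 2.45], [-1.56, 4.7], [0.09, 2.05], [-2.69, 2.69]. Speed limits (rad/s): [2.57, 2.57, 3.14, 3.14, 3.14, 3.14, 3.14].

## Interface

Orientations are given as a rotation vector (axis times angle).
In Python, from bench import ctrl, vision gives the robot as it stands.
- The arm moves only by the tool jog_arm, never from a script. Its argument "increments" is a list of rows, each an object of numbers: "tx", "ty", "tz": the shift along the tool's x, y, z in mm; "wx", "wy", "wz": the turn, a rotation vector about the tool's x, y, z in rad; "gripper": the opening, from 0 (shut) to 1 (fully open). In form: [{"tx": .., "ty": .., "tz": .., "wx": .., "wy": .., "wz": .., "gripper": ..}, ...]. A call has exactly 5 rows; each row is the pose to reach, as a shift and turn from the pose commanded when the call began, along the tool's axes at that moment; what a row does not reach only later rows make up. A row lasts 1/12 s, in which the tool goes at most 41.7 mm and 7.16 degrees, less where a joint would pass 70% of its speed; a pose out of reach is approached as far as the arm can. A call with a gripper value outside its range is refused whole. The fingers move at their own pace and stop on an object; "grip_force" is the grip in N (left out, the last holds). Time passes only in rows, so rows that repeat a pose let the fingers close, or fill a call up. It gives the time, the measured TCP pose, the force, the opening and the grip force at its end, in the units of the state.
- ctrl.get_state(): the state, without advancing time (a new reading comes with each control period).
- vision.get_image(name): name is "side" or "top" or "wrist"; returns a dict with "color" (400x640x3 uint8, blue, green, red), "fx", "fy", "cx", "cy" (pixels), "extrinsics" (4x4, takes a point from world to camera coordinates). Camera axes: x right, y down, z forward; pixel columns grow to the right and rows downward; lengths in m; the calibration is good to about 2 mm. A picture is of the moment at which its call begins. There is no depth.
- ctrl.close_job(): hands the job in; it is judged then, once.
Trained networks look in the newest picture that a camera, given by its name, has taken for a name from the list of things; names that differ only in an ending like _2 or _b are one class to them, and where a whole thing is asked for, a point or a joint stands for the part that bears it (a point fixed in the world has none). Each returns a list of dicts, best first, with "conf" (0 to 1); they miss things now and then, are a little off and sometimes report something else, mostly with a low value. They report only what shows in the picture. A call takes as long as a camera call. They do not tell look-alikes from the thing itself.
- vision.spot_in(camera, thing): "bbox" ([left, top, right, bottom] in pixels, round what is visible of it).
The state is a dict: "time": time; "joint_positions": joint angles; "qd": joint speeds; "joint_torque": joint torques, N m; "position": TCP position; "tool_rot": TCP orientation; "ft_force": force on the tool from outside, world axes, zero at the start; "torque": the same for the moment, N m; "grip_width": opening from 0.0 (shut) to 1.0 (fully open); "grip_force": force on a finger pad.
Only numpy, scipy, OpenCV 4.12 (cv2) and the standard library are available. Lean on these libraries where they do the work, as an engineer would, in place of code of your own. Each camera call takes 0.05 s, during which the arm holds its last target. There are 200 camera calls.

## Task

Lock the wooden chair rail into its bench clevis: take the ball-lock pin (the one with a black block head and two steel squeeze buttons) from the plywood rack, keep its buttons squeezed while you slide it down through the aligned holes of the clevis that holds the rail's eye, until its flange sits fully home, then let go so that the balls lock. The other clevis is empty and the other two pins are not for this job.

Things in the scene. Friction and masses are not known exactly. Their poses are not given: they have to be found in the camera images.
- ball_pin: Ball-lock pin upright in a rack hole. Origin: flange underside centre, z up the pin. Flange 44 mm wide, 6 thick; above it a black block head to 40 mm above origin, 24 along x, 32 along y. Steel squeeze buttons on its +x and -x faces, 24 wide, 7 to 37 mm up: grip across x, pads 24 mm up. Below: shank 16 mm thick, 60 straight, then a cone to the 6 mm tip 74 mm down. About 0.2 kg.
- button (a joint): Travel of the pin's two sprung buttons, moving equally: 0 out, 0.0065 m fully in. Over their outer faces 43 mm out, 30 mm in; about 6 N each side, a 20 N or firmer grip holds them in. The two balls on the shank, 52 mm below the pin's origin, measure 27 mm across when out and draw inside the shank when the buttons are in.
- seat (a point): Centre of the funnel rim on the clevis that holds the rail's eye, 90 mm above the bench, z up. Funnel 34 mm wide, narrowing in 15 mm to 21; under it 20 to 22 mm holes in line, down to the lower cheek's underside 43 mm below; free below that to the base, 82 mm below the rim. Home: the flange rests on the rim, pin origin at this point, balls below the lower cheek. The pin's yaw is free.
- rack: Plywood rack, 235 mm along y, 70 along x, top 90 mm above the bench; origin at the centre of its foot. Three 32 mm holes 75 mm apart along y hold three pins: the ball-lock pin, one with a round black knob and one with a 64 mm steel T bar, in any order.
Mind the look-alikes: they are no part of the job. What is shaped like the ball_pin but pink is not meant.

How it is judged:
On the way, in this order (a step that is already met when the one before it is completed fails the run):
1. the ball-lock pin is lifted clear of the rack with its buttons squeezed in (height (world z) of ball_pin above 0.14 m and value of joint button above 0.004 m), for 0.1 s.
2. the pin is slid down through the clevis's holes, buttons still squeezed (z of ball_pin in the frame of seat below 0.02 m and horizontal distance between ball_pin and seat below 0.012 m and value of joint button above 0.004 m), for 0.05 s.
At the end, for the whole second after the job is handed in: The ball-lock pin stands at rest in the clevis that holds the rail: flange within 5 mm of the funnel rim in height, within 10 mm of the hole's axis and 10 degrees of upright, with its buttons sprung out (within 1.5 mm of fully out) and so its balls open below the lower cheek (horizontal distance between ball_pin and seat below 0.01 m and z of ball_pin in the frame of seat between -0.005 and 0.005 m and angle between the z axis of ball_pin and the z axis of seat, either way round below 0.17 rad and value of joint button below 0.0015 m and linear speed of ball_pin below 0.02 m/s); the robot touches nothing.
It also fails if it takes over 37 s, if anything falls off the work surface, if the arm or the gripper's body presses on something with over 40 N, if the wrist force passes 120 N, or if a joint passes its speed limit or range.

## Working session

There is one attempt and no reset: what is moved stays moved. The work goes in short steps, Python scripts to look and compute and a tool call to move; the robot and the scene stay as the last step left them, time stands still between calls to the robot, and variables do not carry over. Pictures are saved under pics/ and viewed, at most 10 in all, crops included, and the job is handed in when it is done.

Besides the shell and the picture viewer there is one more tool, called after "Request:" by a JSON object that holds its "method" and its "body", one argument or row to a line. jog_arm: Moves the arm, as the interface text tells. Its arguments: {"type":"object","properties":{"increments":{"type":"array"},"grip_force":{"type":"number"}},"required":["increments"]}

```bash
mkdir -p pics; ls; python3 - <<'E'
from bench import ctrl, vision
import cv2,numpy as np
s=ctrl.get_state();print({k:s[k] for k in('time','position','tool_rot','grip_width')})
ims=[]
for c in("side","top"):
    i=vision.get_image(c);ims.append(i["color"])
    E=np.array(i["extrinsics"]);print(c,i["fx"],i["cx"],i["cy"],(-E[:3,:3].T@E[:3,3]).round(3),E[:3,:3].round(2).tolist())
    for t in("ball_pin","seat","rack"):
        print(t,[(np.round(d["bbox"]).tolist(),round(d["conf"],2)) for d in vision.spot_in(c,t)])
    cv2.imwrite(f"pics/{c}0.png",i["color"])
E
```

```text
pics
{'time': 0.0, 'position': array([ 0.26759208, -0.59173508,  0.22145828]), 'tool_rot': array([-3.06915301e+00, -6.61895359e-01,  8.32703798e-04]), 'grip_width': 0.9980991341618828}
side 501.09354044133903 321.261647382996 203.99055907058144 [0.035 0.448 0.764] [[-0.71, -0.7, -0.0], [-0.5, 0.51, -0.7], [0.49, -0.5, -0.71]]
ball_pin [([367.0, 203.0, 391.0, 250.0], 0.97), ([335.0, 226.0, 363.0, 275.0], 0.93), ([301.0, 179.0, 325.0, 230.0], 0.69)]
seat [([304.0, 76.0, 415.0, 176.0], 0.92)]
rack [([246.0, 174.0, 372.0, 268.0], 0.86)]
top 369.9529696025732 316.75096759071874 198.11402900736755 [ 0.349 -0.026  0.878] [[0.02, -1.0, -0.0], [-0.98, -0.02, -0.19], [0.19, 0.01, -0.98]]
ball_pin [([287.0, 238.0, 308.0, 258.0], 0.9), ([327.0, 239.0, 349.0, 264.0], 0.8), ([306.0, 180.0, 324.0, 198.0], 0.79)]
seat [([408.0, 63.0, 463.0, 205.0], 0.85)]
rack [([260.0, 168.0, 370.0, 224.0], 0.56)]
```

View pics/side0.png

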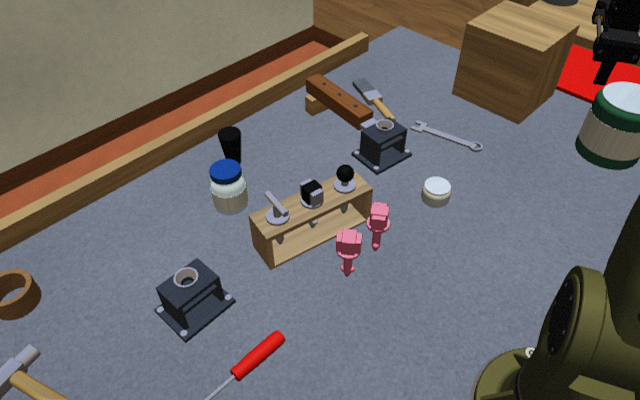

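View pics/top0.png

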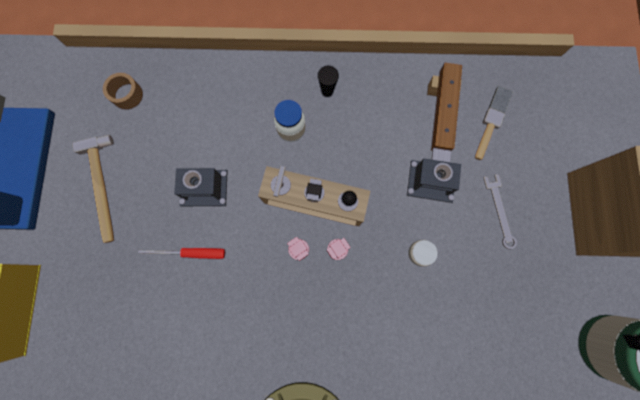

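Candidates for the ball pin: the rack's middle pin with black block head (side 312,190; top 314,190), and pink twins at side (348,245) and (378,215). The pink ones are ruled out by colour. The round knob (side 345,173) and the T bar (277,207) are the other pins. The clevis with the rail is at side (385,126) / top (443,173); the empty one is at side (186,277). I'll check an enlarged crop.

```bash
cat > h.py <<'E'
from bench import ctrl, vision
import cv2,numpy as np
from scipy.spatial.transform import Rotation as R
def on_plane(i,u,v,z):
    E=np.array(i["extrinsics"]);d=E[:3,:3].T@[(u-i["cx"])/i["fx"],(v-i["cy"])/i["fy"],1]
    c=-E[:3,:3].T@E[:3,3];return (c+d*(z-c[2])/d[2]).round(4)
def project(i,P):
    E=np.array(i["extrinsics"]);p=np.atleast_2d(P)@E[:3,:3].T+E[:3,3]
    return np.c_[p[:,0]/p[:,2]*i["fx"]+i["cx"],p[:,1]/p[:,2]*i["fy"]+i["cy"]]
E
python3 - <<'E'
from h import *
s=vision.get_image("side");t=vision.get_image("top")
print("head top",on_plane(s,312,184,.13),on_plane(t,315,186,.13))
print("rim",on_plane(s,385,125,.09),on_plane(t,443,173,.09))
print("rack corners top",[on_plane(t,u,v,.09)[:2] for u,v in((267,168),(369,188))])
a=cv2.resize(s["color"][160:240,240:373],None,fx=6,fy=6,interpolation=3)
b=cv2.resize(t["color"][150:230,250:383],None,fx=6,fy=6,interpolation=3)
w=np.vstack([cv2.resize(x,(480,290)) for x in(a,b)]);
c=cv2.resize(t["color"][145:215,400:470],(290,290),interpolation=3);d=cv2.resize(s["color"][105:175,350:420],(290,290),interpolation=3)
cv2.imwrite("pics/crop.png",np.hstack([w,np.vstack([d,c])]))
E
```

```text
head top [ 0.521  -0.0194  0.13  ] [ 0.5222 -0.0159  0.13  ]
rim [ 0.5705 -0.2972  0.09  ] [ 0.5672 -0.296   0.09  ]
rack corners top [array([0.5698, 0.0915]), array([ 0.5297, -0.1333])]
```

View pics/crop.png

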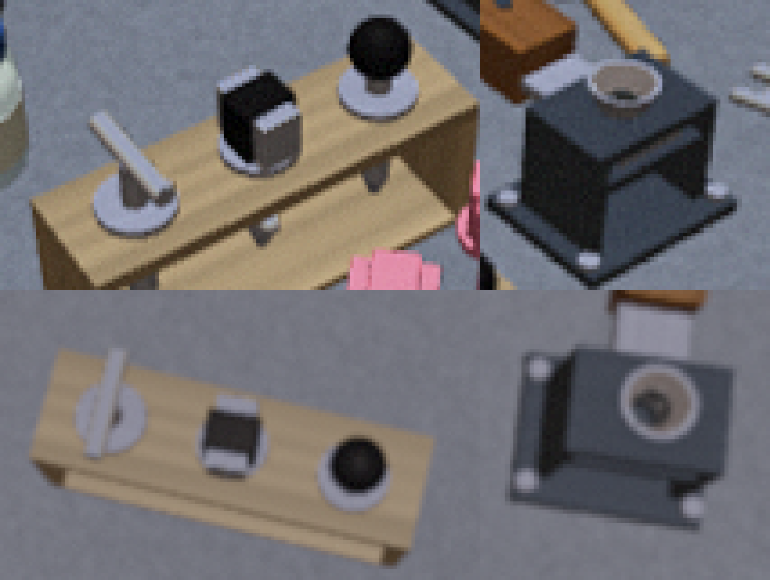

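The crop confirms it: black block head with two steel buttons in the middle rack hole, with a ball visible on the shank. The rail tongue enters the right-hand clevis (funnel at top 443,173). Buttons and rack are both yawed about -0.18 rad. I'll move above the pin.

```bash
cat >> h.py <<'E'
def go(x,y,z,yaw):
    """tool-frame shift (mm) and turn that bring the TCP there, pointing down, tool y at world angle yaw"""
    s=ctrl.get_state();T=R.from_rotvec(s["tool_rot"])
    yv=np.array([np.cos(yaw),np.sin(yaw),0]);zv=np.array([0,0,-1.]);G=R.from_matrix(np.c_[np.cross(yv,zv),yv,zv])
    print("t",(T.inv().apply(np.array([x,y,z])-s["position"])*1e3).round(1),"w",(T.inv()*G).as_rotvec().round(3),"time",s["time"],"q",np.round(s["joint_positions"],2))
E
python3 -c "
from h import *
go(.5215,-.0175,.26,-.177)"
```

```text
t [ 468.  -419.1  -37.5] w [ 0.     0.    -0.969] time 0.5 q [ 1.16  0.32 -0.07  1.45  0.02  1.37 -0.06]
```

Request:
{"method": "jog_arm", "body": {
  "increments": [
    {"tx":29,"ty":-26,"tz":-8,"wz":-0.06,"gripper":1},
    {"tx":58,"ty":-52,"tz":-15,"wz":-0.12,"gripper":1},
    {"tx":87,"ty":-78,"tz":-23,"wz":-0.18,"gripper":1},
    {"tx":116,"ty":-104,"tz":-30,"wz":-0.24,"gripper":1},
    {"tx":145,"ty":-130,"tz":-38,"wz":-0.3,"gripper":1}
  ]
}}

```text
validation failed for argument at $.in...
```

```bash
python3 -c "
from h import *
go(.5215,-.0175,.26,-.177)"
```

```text
t [ 468.  -419.1  -37.5] w [ 0.     0.    -0.969] time 0.5 q [ 1.16  0.32 -0.07  1.45  0.02  1.37 -0.06]
```

Request:
{"method": "jog_arm", "body": {
  "increments": [
    {"tx":29,"ty":-26,"tz":-8,"wx":0,"wy":0,"wz":-0.06,"gripper":1},
    {"tx":58,"ty":-52,"tz":-15,"wx":0,"wy":0,"wz":-0.12,"gripper":1},
    {"tx":87,"ty":-78,"tz":-23,"wx":0,"wy":0,"wz":-0.18,"gripper":1},
    {"tx":116,"ty":-104,"tz":-30,"wx":0,"wy":0,"wz":-0.24,"gripper":1},
    {"tx":145,"ty":-130,"tz":-38,"wx":0,"wy":0,"wz":-0.3,"gripper":1}
  ]
}}

```text
time: 0.92
position: [0.3469, -0.4122, 0.2609]
tool_rot: [2.936, 1.118, -0.0]
ft_force: [0.6, 0.2, -0.8]
grip_width: 1.002
grip_force: 0.0
```

```bash
python3 -c "
from h import *
go(.5215,-.0175,.26,-.177)"
```

```text
t [ 392.9 -178.6    0.8] w [ 0.     0.    -0.666] time 0.9167 q [ 1.02  0.08 -0.21  1.66  0.02  1.4  -0.03]
```

Request:
{"method": "jog_arm", "body": {
  "increments": [
    {"tx":36,"ty":-17,"tz":0,"wx":0,"wy":0,"wz":-0.06,"gripper":1},
    {"tx":73,"ty":-33,"tz":0,"wx":0,"wy":0,"wz":-0.12,"gripper":1},
    {"tx":109,"ty":-50,"tz":0,"wx":0,"wy":0,"wz":-0.18,"gripper":1},
    {"tx":146,"ty":-66,"tz":0,"wx":0,"wy":0,"wz":-0.24,"gripper":1},
    {"tx":182,"ty":-83,"tz":0,"wx":0,"wy":0,"wz":-0.3,"gripper":1}
  ]
}}

```text
time: 1.33
position: [0.4282, -0.2294, 0.2609]
tool_rot: [2.735, 1.544, 0.0]
ft_force: [0.2, -0.4, 0.4]
grip_width: 1.0
grip_force: 0.0
```

```bash
python3 -c "
from h import *
go(.5215,-.0175,.26,-.177)"
```

```text
t [229.6 -29.6   0.8] w [ 0.001  0.001 -0.366] time 1.3333 q [ 0.84 -0.03 -0.39  1.77 -0.01  1.4  -0.09]
```

Request:
{"method": "jog_arm", "body": {
  "increments": [
    {"tx":40,"ty":-5,"tz":0,"wx":0,"wy":0,"wz":-0.07,"gripper":1},
    {"tx":80,"ty":-10,"tz":0,"wx":0,"wy":0,"wz":-0.14,"gripper":1},
    {"tx":120,"ty":-16,"tz":0,"wx":0,"wy":0,"wz":-0.22,"gripper":1},
    {"tx":160,"ty":-21,"tz":0,"wx":0,"wy":0,"wz":-0.29,"gripper":1},
    {"tx":200,"ty":-26,"tz":0,"wx":0,"wy":0,"wz":-0.366,"gripper":1}
  ]
}}

```text
time: 1.75
position: [0.5097, -0.045, 0.2611]
tool_rot: [2.408, 2.016, 0.0]
ft_force: [0.7, -0.4, -0.3]
grip_width: 0.998
grip_force: 0.0
```

Request:
{"method": "jog_arm", "body": {
  "increments": [
    {"tx":20,"ty":6,"tz":0,"wx":0,"wy":0,"wz":0,"gripper":1},
    {"tx":27,"ty":8,"tz":0,"wx":0,"wy":0,"wz":0,"gripper":1},
    {"tx":27,"ty":8,"tz":0,"wx":0,"wy":0,"wz":0,"gripper":1},
    {"tx":27,"ty":8,"tz":0,"wx":0,"wy":0,"wz":0,"gripper":1},
    {"tx":27,"ty":8,"tz":0,"wx":0,"wy":0,"wz":0,"gripper":1}
  ]
}}

```text
time: 2.17
position: [0.5215, -0.024, 0.2604]
tool_rot: [2.415, 2.009, -0.002]
ft_force: [-0.7, -0.6, -0.0]
grip_width: 0.998
grip_force: 0.0
```

```bash
python3 -c "
from h import *
go(.5215,-.0175,.26,-.177)
i=vision.get_image('wrist');cv2.imwrite('pics/w1.png',i['color'])
for d in vision.spot_in('wrist','ball_pin'):
  b=d['bbox'];print(np.round(b),round(d['conf'],2),on_plane(i,(b[0]+b[2])/2,(b[1]+b[3])/2,.11))
print(project(i,[[.5215,-.0175,.13]]),np.array(i['extrinsics']).round(2).tolist())"
```

```text
t [ 6.4 -1.2  0.4] w [-0.     0.001 -0.006] time 2.1667 q [ 0.6   0.06 -0.63  1.69  0.04  1.4  -0.22]
[284. 163. 329. 202.] 0.79 [ 0.5156 -0.0152  0.11  ]
[[312.00405074 187.28518942]] [[0.98, -0.18, -0.0, -0.52], [-0.18, -0.95, 0.25, 0.03], [-0.05, -0.24, -0.97, 0.44], [0.0, 0.0, 0.0, 1.0]]
```

View pics/w1.png

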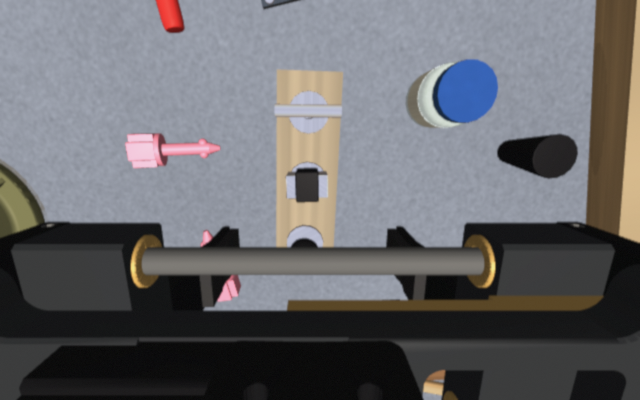

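The wrist view shows the block head at (307,183), buttons horizontal and so aligned with the finger line, between the T bar (308,110) and the knob (304,240).

```bash
python3 -c "
from h import *
i=vision.get_image('wrist')
g=i['color'][150:215,270:345];cv2.imwrite('pics/w1c.png',cv2.resize(g,None,fx=8,fy=8,interpolation=3))
s=ctrl.get_state();T=R.from_rotvec(s['tool_rot']);print(s['position'])
p=np.array(s['position']);print(project(i,p+T.apply([[0,0,.13],[0,.02,.13]])))
for u,v in((307,182),(307,179)): print(on_plane(i,u,v,.13),T.inv().apply(on_plane(i,u,v,.13)-p)*1e3)
"
```

```text
[ 0.52161462 -0.02350635  0.26052469]
[[313.12769316 193.31332978]
 [332.72111988 193.28773113]]
[ 0.5176 -0.011   0.13  ] [ 11.65869551  -6.21779311 130.51679745]
[ 0.5182 -0.008   0.13  ] [ 14.71778981  -6.17377714 130.51464383]
```

View pics/w1c.png

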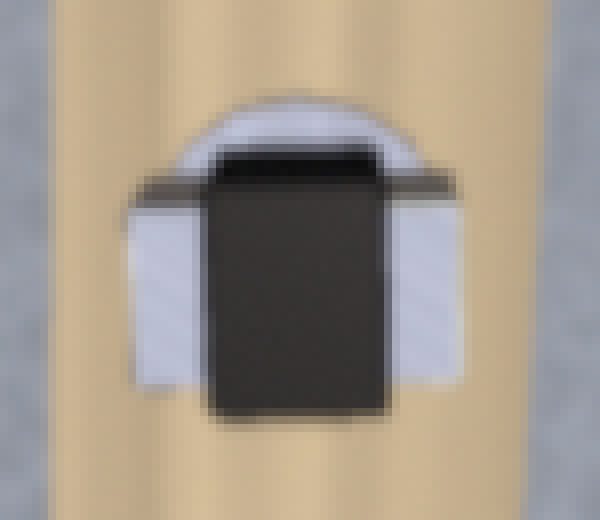

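Request:
{"method": "jog_arm", "body": {
  "increments": [
    {"tx":7,"ty":-5,"tz":10,"wx":0,"wy":0,"wz":0,"gripper":1},
    {"tx":7,"ty":-5,"tz":30,"wx":0,"wy":0,"wz":0,"gripper":1},
    {"tx":7,"ty":-5,"tz":60,"wx":0,"wy":0,"wz":0,"gripper":1},
    {"tx":7,"ty":-5,"tz":80,"wx":0,"wy":0,"wz":0,"gripper":1},
    {"tx":7,"ty":-5,"tz":80,"wx":0,"wy":0,"wz":0,"gripper":1}
  ]
}}

```text
time: 2.73
position: [0.5145, -0.0139, 0.1757]
tool_rot: [-2.408, -2.009, 0.009]
ft_force: [-0.2, -0.6, -0.3]
grip_width: 1.0
grip_force: 0.0
```

```bash
python3 -c "
from h import *
i=vision.get_image('wrist')
g=i['color'][100:400,160:480];cv2.imwrite('pics/w2.png',cv2.resize(g,None,fx=2,fy=2,interpolation=3))
s=ctrl.get_state();T=R.from_rotvec(s['tool_rot']);p=np.array(s['position']);print(p)
print(project(i,p+T.apply([[0,0,.05],[0,.02,.05],[.02,0,.05]])))
"
```

```text
[ 0.51607166 -0.01384242  0.17819641]
[[315.61240735 217.3174012 ]
 [342.38630211 217.31775995]
 [315.65868285 191.13232891]]
```

View pics/w2.png

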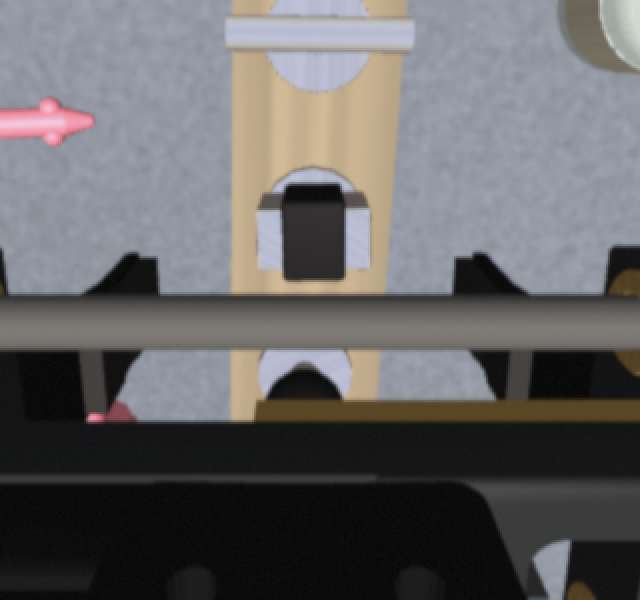

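Head top at (316,220), within about 2 mm of the tool axis. I'll descend and grip.

Request:
{"method": "jog_arm", "body": {
  "increments": [
    {"tx":-2,"ty":1,"tz":25,"wx":0,"wy":0,"wz":0,"gripper":1},
    {"tx":-2,"ty":1,"tz":50,"wx":0,"wy":0,"wz":0,"gripper":1},
    {"tx":-2,"ty":1,"tz":68,"wx":0,"wy":0,"wz":0,"gripper":1},
    {"tx":-2,"ty":1,"tz":76,"wx":0,"wy":0,"wz":0,"gripper":1},
    {"tx":-2,"ty":1,"tz":78,"wx":0,"wy":0,"wz":0,"gripper":1}
  ]
}}

```text
time: 3.2
position: [0.5186, -0.0161, 0.1022]
tool_rot: [-2.412, -2.012, 0.001]
ft_force: [-0.4, 0.3, -0.5]
grip_width: 0.998
grip_force: 0.0
```

Request:
{"method": "jog_arm", "body": {
  "increments": [
    {"tx":0,"ty":0,"tz":2,"wx":0,"wy":0,"wz":0,"gripper":1},
    {"tx":0,"ty":0,"tz":2,"wx":0,"wy":0,"wz":0,"gripper":1},
    {"tx":0,"ty":0,"tz":2,"wx":0,"wy":0,"wz":0,"gripper":1},
    {"tx":0,"ty":0,"tz":2,"wx":0,"wy":0,"wz":0,"gripper":0.6},
    {"tx":0,"ty":0,"tz":2,"wx":0,"wy":0,"wz":0,"gripper":0.6}
  ]
}}

```text
time: 3.62
position: [0.5195, -0.0161, 0.1014]
tool_rot: [2.411, 2.012, 0.001]
ft_force: [-0.7, 0.5, -0.3]
grip_width: 0.921
grip_force: 0.0
```

Request:
{"method": "jog_arm", "body": {
  "grip_force": 40,
  "increments": [
    {"tx":0,"ty":0,"tz":3,"wx":0,"wy":0,"wz":0,"gripper":0.6},
    {"tx":0,"ty":0,"tz":3,"wx":0,"wy":0,"wz":0,"gripper":0.6},
    {"tx":0,"ty":0,"tz":3,"wx":0,"wy":0,"wz":0,"gripper":0.4},
    {"tx":0,"ty":0,"tz":3,"wx":0,"wy":0,"wz":0,"gripper":0.2},
    {"tx":0,"ty":0,"tz":3,"wx":0,"wy":0,"wz":0,"gripper":0.2}
  ]
}}

```text
time: 4.03
position: [0.5189, -0.016, 0.0975]
tool_rot: [2.412, 2.013, -0.0]
ft_force: [0.3, -0.0, 0.3]
grip_width: 0.553
grip_force: 0.0
```

Request:
{"method": "jog_arm", "body": {
  "increments": [
    {"tx":0,"ty":0,"tz":0,"wx":0,"wy":0,"wz":0,"gripper":0.2},
    {"tx":0,"ty":0,"tz":0,"wx":0,"wy":0,"wz":0,"gripper":0.2},
    {"tx":0,"ty":0,"tz":0,"wx":0,"wy":0,"wz":0,"gripper":0.2},
    {"tx":0,"ty":0,"tz":0,"wx":0,"wy":0,"wz":0,"gripper":0.2},
    {"tx":0,"ty":0,"tz":0,"wx":0,"wy":0,"wz":0,"gripper":0.2}
  ]
}}

```text
time: 4.45
position: [0.5186, -0.0159, 0.0977]
tool_rot: [-2.412, -2.013, 0.001]
ft_force: [-3.5, 0.8, 3.2]
grip_width: 0.331
grip_force: 40.0
```

Request:
{"method": "jog_arm", "body": {
  "increments": [
    {"tx":0,"ty":0,"tz":-10,"wx":0,"wy":0,"wz":0,"gripper":0.2},
    {"tx":0,"ty":0,"tz":-35,"wx":0,"wy":0,"wz":0,"gripper":0.2},
    {"tx":0,"ty":0,"tz":-65,"wx":0,"wy":0,"wz":0,"gripper":0.2},
    {"tx":0,"ty":0,"tz":-95,"wx":0,"wy":0,"wz":0,"gripper":0.2},
    {"tx":0,"ty":0,"tz":-120,"wx":0,"wy":0,"wz":0,"gripper":0.2}
  ]
}}

```text
time: 4.87
position: [0.5196, -0.0162, 0.2199]
tool_rot: [2.41, 2.012, 0.002]
ft_force: [0.9, 0.0, -2.4]
grip_width: 0.332
grip_force: 40.0
```

Request:
{"method": "jog_arm", "body": {
  "increments": [
    {"tx":0,"ty":0,"tz":-15,"wx":0,"wy":0,"wz":0,"gripper":0.2},
    {"tx":0,"ty":0,"tz":-30,"wx":0,"wy":0,"wz":0,"gripper":0.2},
    {"tx":0,"ty":0,"tz":-30,"wx":0,"wy":0,"wz":0,"gripper":0.2},
    {"tx":0,"ty":0,"tz":-30,"wx":0,"wy":0,"wz":0,"gripper":0.2},
    {"tx":0,"ty":0,"tz":-30,"wx":0,"wy":0,"wz":0,"gripper":0.2}
  ]
}}

```text
time: 5.28
position: [0.5184, -0.0162, 0.2465]
tool_rot: [-2.412, -2.012, 0.002]
ft_force: [0.1, -0.5, -2.2]
grip_width: 0.333
grip_force: 40.0
```

```bash
python3 -c "
from h import *
go(.569,-.2965,.26,-.27)
go(.569,-.2965,.26,-.177)
i=vision.get_image('wrist');a=i['color'][100:400,160:480]
j=vision.get_image('side')
s=ctrl.get_state();T=R.from_rotvec(s['tool_rot']);p=np.array(s['position']);print(p)
q=project(j,p+T.apply([[0,0,-.03],[0,0,.066]]));print('side: expected axis at head top, tip',q)
u,v=q.mean(0).astype(int);b=j['color'][v-60:v+60,u-60:u+60]
cv2.imwrite('pics/held.png',np.hstack([cv2.resize(a,(400,375)),cv2.resize(b,(375,375),interpolation=3)]));print(u,v)
"
```

```text
t [-266.7   99.9  -13.6] w [-0.001  0.     0.09 ] time 5.2833 q [ 0.6   0.06 -0.64  1.72  0.04  1.37 -0.23]
t [-266.7   99.9  -13.6] w [-0.001  0.    -0.003] time 5.2833 q [ 0.6   0.06 -0.64  1.72  0.04  1.37 -0.23]
[ 0.51819809 -0.01614281  0.24610539]
side: expected axis at head top, tip [[310.11532674 120.46943498]
 [311.31897313 165.03924949]]
310 142
```

View pics/held.png

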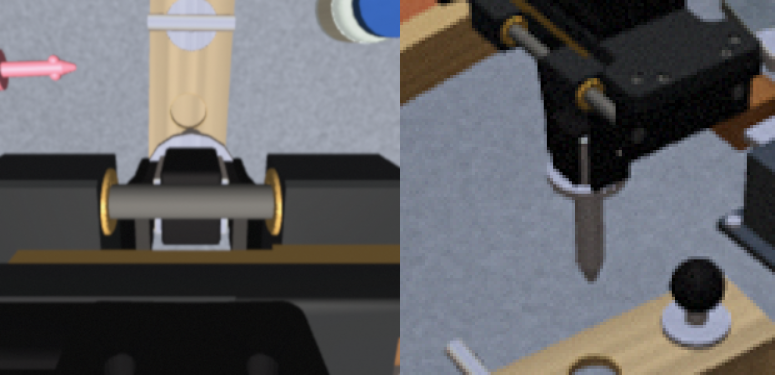

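The pin is held upright and centred, tip where expected and shank clear of the rack. I'll carry it over the clevis.

Request:
{"method": "jog_arm", "body": {
  "increments": [
    {"tx":-15,"ty":5,"tz":-8,"wx":0,"wy":0,"wz":0,"gripper":0.2},
    {"tx":-45,"ty":17,"tz":-12,"wx":0,"wy":0,"wz":0.02,"gripper":0.2},
    {"tx":-80,"ty":30,"tz":-14,"wx":0,"wy":0,"wz":0.04,"gripper":0.2},
    {"tx":-115,"ty":43,"tz":-14,"wx":0,"wy":0,"wz":0.06,"gripper":0.2},
    {"tx":-150,"ty":56,"tz":-14,"wx":0,"wy":0,"wz":0.09,"gripper":0.2}
  ]
}}

```text
time: 5.8
position: [0.5469, -0.1752, 0.2606]
tool_rot: [-2.5, -1.901, 0.001]
ft_force: [1.4, 0.2, -1.9]
grip_width: 0.33
grip_force: 40.0
```

```bash
python3 -c "
from h import *
go(.568,-.296,.26,-.27)"
```

```text
t [-110.8   52.6    0.6] w [-0.001  0.    -0.   ] time 5.8 q [ 0.72  0.18 -0.52  1.57  0.09  1.42 -0.08]
```

Request:
{"method": "jog_arm", "body": {
  "increments": [
    {"tx":-33,"ty":16,"tz":0,"wx":0,"wy":0,"wz":0,"gripper":0.2},
    {"tx":-66,"ty":32,"tz":5,"wx":0,"wy":0,"wz":0,"gripper":0.2},
    {"tx":-95,"ty":45,"tz":20,"wx":0,"wy":0,"wz":0,"gripper":0.2},
    {"tx":-111,"ty":53,"tz":40,"wx":0,"wy":0,"wz":0,"gripper":0.2},
    {"tx":-111,"ty":53,"tz":55,"wx":0,"wy":0,"wz":0,"gripper":0.2}
  ]
}}

```text
time: 6.22
position: [0.5666, -0.3015, 0.2027]
tool_rot: [-2.507, -1.892, 0.005]
ft_force: [-0.8, -0.7, -2.7]
grip_width: 0.329
grip_force: 40.0
```

Request:
{"method": "jog_arm", "body": {
  "increments": [
    {"tx":0,"ty":0,"tz":0,"wx":0,"wy":0,"wz":0,"gripper":0.2},
    {"tx":0,"ty":0,"tz":0,"wx":0,"wy":0,"wz":0,"gripper":0.2},
    {"tx":0,"ty":0,"tz":0,"wx":0,"wy":0,"wz":0,"gripper":0.2},
    {"tx":0,"ty":0,"tz":0,"wx":0,"wy":0,"wz":0,"gripper":0.2},
    {"tx":0,"ty":0,"tz":0,"wx":0,"wy":0,"wz":0,"gripper":0.2}
  ]
}}

```text
time: 6.63
position: [0.5695, -0.294, 0.2082]
tool_rot: [2.497, 1.903, 0.001]
ft_force: [0.1, 0.7, -2.6]
grip_width: 0.329
grip_force: 40.0
```

```bash
python3 -c "
from h import *
go(.568,-.296,.2,-.27)
s=ctrl.get_state();T=R.from_rotvec(s['tool_rot']);p=np.array(s['position']);print(p)
out=[]
for n in('wrist','side'):
  i=vision.get_image(n)
  q=project(i,[p-[0,0,.082],[.568,-.296,.09]]);print(n,'tip,rim',q)
  u,v=q.mean(0).astype(int);u0,v0=(u-80,max(0,v-80)) if n=='wrist' else (u-50,v-50);k=160 if n=='wrist' else 100
  print(u0,v0,k);out.append(cv2.resize(i['color'][v0:v0+k,u0:u0+k],(400,400),interpolation=3) if v0+k<=400 else cv2.resize(i['color'][400-k:400,u0:u0+k],(400,400)))
cv2.imwrite('pics/over.png',np.hstack(out))
"
```

```text
t [-2.3 -1.   8.2] w [0.002 0.001 0.002] time 6.6333 q [ 0.79  0.34 -0.45  1.49  0.15  1.35  0.06]
[ 0.56953267 -0.29400556  0.20816788]
wrist tip,rim [[312.85296737 205.66561899]
 [311.74462995 198.44203922]]
232 122 160
side tip,rim [[385.84195679 112.29466186]
 [385.53206819 125.71872901]]
335 69 100
```

View pics/over.png

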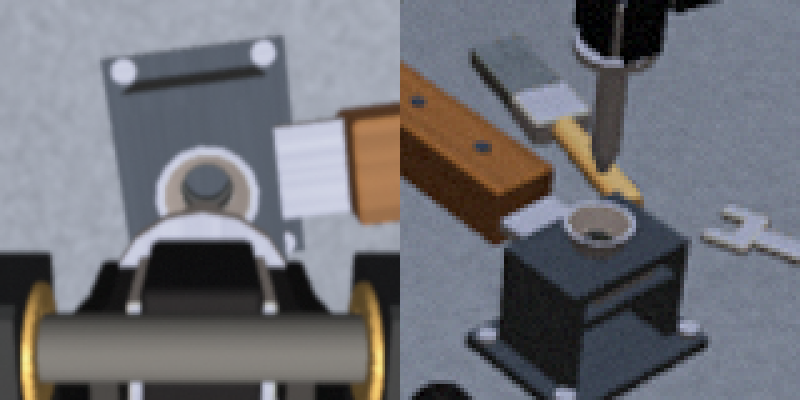

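The funnel rim is at wrist (315.6,200.8) and side (385.2,124.9), and the pin tip is at side (386,111.5), as predicted.

```bash
python3 -c "
from h import *
w=vision.get_image('wrist');s=vision.get_image('side')
print(on_plane(w,315.6,200.8,.09),on_plane(s,385.2,124.9,.09))
p=np.array(ctrl.get_state()['position']);print(p,on_plane(s,386.2,111.5,p[2]-.082))
go(.570,-.297,.18,-.27)
"
```

```text
[ 0.5706 -0.2996  0.09  ] [ 0.5704 -0.2978  0.09  ]
[ 0.56890399 -0.29461461  0.20730231] [ 0.5716 -0.2979  0.1253]
t [-2.   1.7 27.3] w [0.001 0.001 0.   ] time 6.8333 q [ 0.79  0.34 -0.45  1.49  0.15  1.35  0.06]
```

Request:
{"method": "jog_arm", "body": {
  "increments": [
    {"tx":-3,"ty":1.5,"tz":10,"wx":0,"wy":0,"wz":0,"gripper":0.2},
    {"tx":-3,"ty":1.5,"tz":20,"wx":0,"wy":0,"wz":0,"gripper":0.2},
    {"tx":-3,"ty":1.5,"tz":30,"wx":0,"wy":0,"wz":0,"gripper":0.2},
    {"tx":-3,"ty":1.5,"tz":37,"wx":0,"wy":0,"wz":0,"gripper":0.2},
    {"tx":-3,"ty":1.5,"tz":42,"wx":0,"wy":0,"wz":0,"gripper":0.2}
  ]
}}

```text
time: 7.25
position: [0.5683, -0.2977, 0.1623]
tool_rot: [-2.498, -1.901, 0.002]
ft_force: [0.7, 0.3, -1.9]
grip_width: 0.326
grip_force: 40.0
```

Request:
{"method": "jog_arm", "body": {
  "increments": [
    {"tx":0,"ty":0,"tz":2,"wx":0,"wy":0,"wz":0,"gripper":0.2},
    {"tx":0,"ty":0,"tz":4,"wx":0,"wy":0,"wz":0,"gripper":0.2},
    {"tx":0,"ty":0,"tz":6,"wx":0,"wy":0,"wz":0,"gripper":0.2},
    {"tx":0,"ty":0,"tz":8,"wx":0,"wy":0,"wz":0,"gripper":0.2},
    {"tx":0,"ty":0,"tz":10,"wx":0,"wy":0,"wz":0,"gripper":0.2}
  ]
}}

```text
time: 7.67
position: [0.5695, -0.2982, 0.1548]
tool_rot: [2.5, 1.902, 0.0]
ft_force: [-0.6, 0.2, -1.9]
grip_width: 0.328
grip_force: 40.0
```

Request:
{"method": "jog_arm", "body": {
  "increments": [
    {"tx":0,"ty":0,"tz":3,"wx":0,"wy":0,"wz":0,"gripper":0.2},
    {"tx":0,"ty":0,"tz":6,"wx":0,"wy":0,"wz":0,"gripper":0.2},
    {"tx":0,"ty":0,"tz":9,"wx":0,"wy":0,"wz":0,"gripper":0.2},
    {"tx":0,"ty":0,"tz":12,"wx":0,"wy":0,"wz":0,"gripper":0.2},
    {"tx":0,"ty":0,"tz":15,"wx":0,"wy":0,"wz":0,"gripper":0.2}
  ]
}}

```text
time: 8.08
position: [0.5692, -0.2981, 0.1392]
tool_rot: [-2.5, -1.902, 0.0]
ft_force: [-0.2, 0.7, -3.0]
grip_width: 0.332
grip_force: 40.0
```

Request:
{"method": "jog_arm", "body": {
  "increments": [
    {"tx":0,"ty":0,"tz":3,"wx":0,"wy":0,"wz":0,"gripper":0.2},
    {"tx":0,"ty":0,"tz":6,"wx":0,"wy":0,"wz":0,"gripper":0.2},
    {"tx":0,"ty":0,"tz":9,"wx":0,"wy":0,"wz":0,"gripper":0.2},
    {"tx":0,"ty":0,"tz":12,"wx":0,"wy":0,"wz":0,"gripper":0.2},
    {"tx":0,"ty":0,"tz":15,"wx":0,"wy":0,"wz":0,"gripper":0.2}
  ]
}}

```text
time: 8.5
position: [0.5693, -0.2981, 0.1242]
tool_rot: [2.5, 1.902, -0.0]
ft_force: [-0.3, 1.4, -2.6]
grip_width: 0.331
grip_force: 40.0
```

Request:
{"method": "jog_arm", "body": {
  "increments": [
    {"tx":0,"ty":0,"tz":4,"wx":0,"wy":0,"wz":0,"gripper":0.2},
    {"tx":0,"ty":0,"tz":8,"wx":0,"wy":0,"wz":0,"gripper":0.2},
    {"tx":0,"ty":0,"tz":12,"wx":0,"wy":0,"wz":0,"gripper":0.2},
    {"tx":0,"ty":0,"tz":16,"wx":0,"wy":0,"wz":0,"gripper":0.2},
    {"tx":0,"ty":0,"tz":20,"wx":0,"wy":0,"wz":0,"gripper":0.2}
  ]
}}

```text
time: 8.92
position: [0.5692, -0.2981, 0.1041]
tool_rot: [-2.5, -1.902, 0.0]
ft_force: [-0.8, -0.7, -3.2]
grip_width: 0.33
grip_force: 40.0
```

Request:
{"method": "jog_arm", "body": {
  "increments": [
    {"tx":0,"ty":0,"tz":1,"wx":0,"wy":0,"wz":0,"gripper":0.2},
    {"tx":0,"ty":0,"tz":2,"wx":0,"wy":0,"wz":0,"gripper":0.2},
    {"tx":0,"ty":0,"tz":3,"wx":0,"wy":0,"wz":0,"gripper":0.2},
    {"tx":0,"ty":0,"tz":4,"wx":0,"wy":0,"wz":0,"gripper":0.2},
    {"tx":0,"ty":0,"tz":5,"wx":0,"wy":0,"wz":0,"gripper":0.2}
  ]
}}

```text
time: 9.33
position: [0.5694, -0.2981, 0.0997]
tool_rot: [2.5, 1.902, 0.0]
ft_force: [0.6, -0.5, -2.3]
grip_width: 0.331
grip_force: 40.0
```

Request:
{"method": "jog_arm", "body": {
  "increments": [
    {"tx":0,"ty":0,"tz":1,"wx":0,"wy":0,"wz":0,"gripper":0.2},
    {"tx":0,"ty":0,"tz":2,"wx":0,"wy":0,"wz":0,"gripper":0.2},
    {"tx":0,"ty":0,"tz":2.5,"wx":0,"wy":0,"wz":0,"gripper":0.2},
    {"tx":0,"ty":0,"tz":2.5,"wx":0,"wy":0,"wz":0,"gripper":0.2},
    {"tx":0,"ty":0,"tz":2.5,"wx":0,"wy":0,"wz":0,"gripper":0.2}
  ]
}}

```text
time: 9.75
position: [0.5694, -0.2981, 0.0977]
tool_rot: [2.5, 1.902, -0.0]
ft_force: [-2.5, 0.1, 2.9]
grip_width: 0.334
grip_force: 40.0
```

Request:
{"method": "jog_arm", "body": {
  "increments": [
    {"tx":0,"ty":0,"tz":0.5,"wx":0,"wy":0,"wz":0,"gripper":0.2},
    {"tx":0,"ty":0,"tz":0.5,"wx":0,"wy":0,"wz":0,"gripper":0.2},
    {"tx":0,"ty":0,"tz":0.5,"wx":0,"wy":0,"wz":0,"gripper":0.4},
    {"tx":0,"ty":0,"tz":0.5,"wx":0,"wy":0,"wz":0,"gripper":0.6},
    {"tx":0,"ty":0,"tz":0.5,"wx":0,"wy":0,"wz":0,"gripper":0.8}
  ]
}}

```text
time: 10.17
position: [0.5694, -0.2981, 0.0974]
tool_rot: [2.5, 1.902, -0.0]
ft_force: [-2.1, -0.0, 4.9]
grip_width: 0.473
grip_force: 2.9
```

Request:
{"method": "jog_arm", "body": {
  "increments": [
    {"tx":0,"ty":0,"tz":0,"wx":0,"wy":0,"wz":0,"gripper":1},
    {"tx":0,"ty":0,"tz":0,"wx":0,"wy":0,"wz":0,"gripper":1},
    {"tx":0,"ty":0,"tz":0,"wx":0,"wy":0,"wz":0,"gripper":1},
    {"tx":0,"ty":0,"tz":0,"wx":0,"wy":0,"wz":0,"gripper":1},
    {"tx":0,"ty":0,"tz":0,"wx":0,"wy":0,"wz":0,"gripper":1}
  ]
}}

```text
time: 10.58
position: [0.5693, -0.2981, 0.0963]
tool_rot: [-2.5, -1.902, -0.0]
ft_force: [0.1, 0.3, -0.3]
grip_width: 0.845
grip_force: 0.0
```

Request:
{"method": "jog_arm", "body": {
  "increments": [
    {"tx":0,"ty":0,"tz":0,"wx":0,"wy":0,"wz":0,"gripper":1},
    {"tx":0,"ty":0,"tz":-10,"wx":0,"wy":0,"wz":0,"gripper":1},
    {"tx":0,"ty":0,"tz":-30,"wx":0,"wy":0,"wz":0,"gripper":1},
    {"tx":0,"ty":0,"tz":-60,"wx":0,"wy":0,"wz":0,"gripper":1},
    {"tx":0,"ty":0,"tz":-90,"wx":0,"wy":0,"wz":0,"gripper":1}
  ]
}}

```text
time: 11.0
position: [0.5688, -0.2978, 0.1875]
tool_rot: [-2.499, -1.902, 0.001]
ft_force: [0.8, -0.6, 0.9]
grip_width: 0.997
grip_force: 0.0
```

Request:
{"method": "jog_arm", "body": {
  "increments": [
    {"tx":0,"ty":0,"tz":-10,"wx":0,"wy":0,"wz":0,"gripper":1},
    {"tx":0,"ty":0,"tz":-20,"wx":0,"wy":0,"wz":0,"gripper":1},
    {"tx":0,"ty":0,"tz":-20,"wx":0,"wy":0,"wz":0,"gripper":1},
    {"tx":0,"ty":0,"tz":-20,"wx":0,"wy":0,"wz":0,"gripper":1},
    {"tx":0,"ty":0,"tz":-20,"wx":0,"wy":0,"wz":0,"gripper":1}
  ]
}}

```text
time: 11.42
position: [0.5684, -0.2978, 0.2048]
tool_rot: [-2.498, -1.901, 0.002]
ft_force: [-0.6, -0.0, -0.2]
grip_width: 1.002
grip_force: 0.0
```

```bash
python3 -c "
from h import *
a=vision.get_image('wrist')['color'][60:300,160:480];i=vision.get_image('side');b=i['color'][80:180,330:430]
print(project(i,[[.5695,-.298,.13],[.5695,-.298,.09]]))
cv2.imwrite('pics/end.png',np.hstack([cv2.resize(a,(400,300)),cv2.resize(b,(400,400),interpolation=3)[50:350]]))
"
```

```text
[[387.17667763 110.0567673 ]
 [385.57860213 125.04539834]]
```

View pics/end.png

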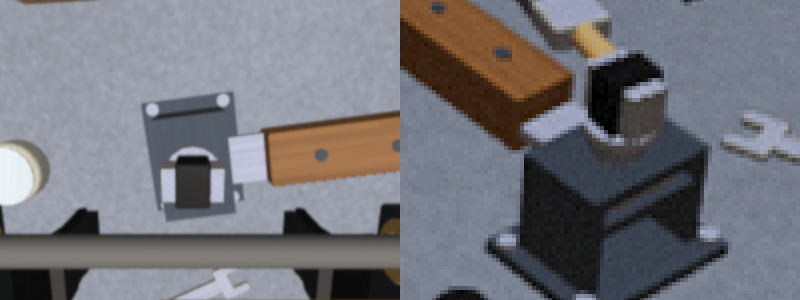

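The pin stands upright in the clevis with the flange on the rim (side ≈ 386,122) and its buttons sprung out. The gripper is clear, so I'm handing in.

```bash
python3 -c "
from h import *
print(ctrl.close_job())"
```

```text
the job is handed in; nothing more can be done
None
```

The ball-lock pin is seated in the rail's clevis with its flange on the rim and buttons sprung out. I handed the job in at about 11.5 s with the gripper clear; the judge returned no verdict, and the balls below the cheek were not visible to check.

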